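# Check-weigh a jar of staples on the counter balance

## Robot

A 6-joint arm with a two-finger parallel gripper is mounted at the origin on the work surface. World frame = base frame: x ahead of the robot, y to its left, z up, the work surface at z = 0. Lengths are in m, angles in rad, forces in N, time in s.
With the tool pointing down it reaches from about 0.35 to 0.85 m from the base axis. Payload 8.1 kg.
Tool frame: the origin (TCP) lies on the centre line of the jaws, within the pads' length; the fingertips stand robot.tip_extent ahead of it and the grasp point (between the pads) lies 11 mm behind it (robot.tip_extent is the distance from the TCP to the fingertips, in m); y points along the fingers, z is the direction in which the jaws open and shut, and the axes are right-handed (so a half turn about y gives the same grasp; the last joint's range is limited). The gripper opens to 93 mm and grips with 3 to 60 N. Pads are 15 mm wide; open, the fingers measure 128 mm over their backs; the gripper's body (75 mm by 188 mm) begins 65 mm behind the grasp point.
Start: joints at [-1.313, 0.13, 1.488, -0, 1.523, -0.085], TCP at [0.202, -0.565, 0.227] pointing down, gripper open.
Joint ranges: [-2.96, 2.96], [-0.89, 2.26], [0.02, 2.5], [-1.34, 4.48], [0, 2.73], [-2.66, 2.66]. Speed limits (rad/s): [2.39, 2.39, 2.79, 3.14, 3.14, 3.14].

## Interface

Orientations are given as a rotation vector (axis times angle).
In Python, from plant import monitor, optics, robot gives the robot as it stands.
- The arm moves only by the shell command python3 -m inch 'ROWS' [OPENING] [FORCE]. ROWS is JSON, a list that holds one entry, the list of rows, each a list of 6 numbers: the shift along the tool's x, y, z in mm, then the turn, a rotation vector about the tool's x, y, z in rad. A call has 1 to 8 rows; each row shifts and turns the commanded pose from where the row before left it, along the tool's axes as they then stand; what a row does not reach is not made up. A row lasts 1/8 s, in which the tool goes at most 62.5 mm and 10.7 degrees, less where a joint would pass 70% of its speed; a pose out of reach is approached as far as the arm can. A call is refused whole if a number of a shift passes 62.5 or a number of a turn 0.188, either way. A call with a gripper value outside its range is refused whole. OPENING is the finger opening in mm, from 0 to 93, set as the call begins (- or left out, the last holds). The fingers move at their own pace and stop on an object; FORCE is the grip in N (left out, the last holds). Time passes only in rows, so rows that do not move let the fingers close. It gives the time, the measured TCP pose, the force and the opening at its end, in the units of the state.
- monitor.read_state(): the state, without advancing time (a new reading comes with each control period).
- optics.read_camera(name): name is "scene" or "top"; returns a dict with "image" (400x640x3 uint8, blue, green, red), "fx", "fy", "cx", "cy" (pixels), "rvec" (rotation vector, rad) and "tvec" (3), from world to camera coordinates, as OpenCV has them. Camera axes: x right, y down, z forward; pixel columns grow to the right and rows downward; lengths in m; the calibration is good to about 2 mm. A picture is of the moment at which its call begins. There is no depth.
- robot.close_job(): hands the job in, once; it reports no verdict.
The state is a dict: "t": time; "q": joint angles; "dq": joint speeds; "joint_torque": joint torques, N m; "tool_pos": TCP position; "orientation": TCP orientation; "force": force on the tool from outside, world axes, zero at the start; "wrist_torque": the same for the moment, N m; "opening": finger opening in m.
Only numpy, scipy, OpenCV 4.12 (cv2) and the standard library are available. Lean on these libraries where they do the work, as an engineer would, in place of code of your own. Each camera call takes 0.05 s, during which the arm holds its last target.

## Task

Check the weight of the jar of fencing staples that stands on one pan of the counter balance: it should be 700 g. Take the 500 g and the 200 g weight, which are the largest and the second largest of the four knobbed steel weights, and stand both upright, side by side, on the empty pan so that the beam comes level. Set them down gently on the pan, do not drop them, and leave the jar on its pan.

Things in the scene. Friction and masses are not known exactly. Their poses are not given: they have to be found in the camera images.
- weight_large: 500 g weight, the largest of four plain steel knobbed weights standing on a 4 mm rubber mat at the robot's right: a cylinder 40 mm in diameter, 42 mm high, with a 26 mm knob on top, 62 mm high in all. Origin: centre of its underside; z up. The two smallest (100 g and 50 g, 23 and 18 mm in diameter) are not needed.
- weight_medium: 200 g weight, the second largest: a steel cylinder 30 mm in diameter and 30 mm high with a knob 20 mm in diameter on top, 46 mm high in all. Origin: centre of its underside; z up.
- empty_pan (a point): Centre of the floor of the balance's empty pan (its right-hand end from the robot): a round steel dish, flat floor 126 mm in diameter, rim 5 mm above it and 150 mm across. y axis along the beam towards the jar's pan, whose centre is 240 mm away; z up. The pan stays level, moves only up and down, 110 mm above the counter at balance, and starts 14 mm higher, at its upper stop.
- beam (a joint): Tilt of the balance beam in rad: 0 level, -0.12 the stop with the jar's pan down (the start), +0.12 the stop with the weights' pan down. A light spring centres it: 10 g of difference tilts it 0.02 rad. The balance is fixed; midway between the pans its pointer reaches 133 mm above the counter, the jar on the other pan 205 mm (jar 72 mm in diameter).

How it is judged:
At the end, for the whole second after the job is handed in: Both the 500 g and the 200 g weight stand upright (within 10 degrees) and at rest on the floor of the pan that was empty, and the beam rests level within 0.035 rad (2 degrees), so nothing but the jar is on the other pan (value of joint beam between -0.035 and 0.035 rad and horizontal distance between each of weight_large, weight_medium and empty_pan below 0.06 m and z of each of weight_large, weight_medium in the frame of empty_pan below 0.01 m and angle between each of weight_large, weight_medium's own z axis and vertical below 0.17 rad and linear speed of each of weight_large, weight_medium below 0.02 m/s); the robot touches nothing.
It fails at once if a weight was dropped from more than about 30 mm, or slammed, onto the pan (faster than 0.75 m/s just above it) ((horizontal distance between weight_large and empty_pan below 0.07 m and z of weight_large in the frame of empty_pan below 0.03 m and linear speed of weight_large above 0.75 m/s) or (horizontal distance between weight_medium and empty_pan below 0.07 m and z of weight_medium in the frame of empty_pan below 0.03 m and linear speed of weight_medium above 0.75 m/s)).
It also fails if it takes over 54 s, if anything falls off the work surface, if the arm or the gripper's body presses on something with over 40 N, if the wrist force passes 120 N, or if a joint passes its speed limit or range.

## Working session

There is one attempt and no reset: what is moved stays moved. The work goes in short steps, Python scripts to look and compute and a shell command to move; the robot and the scene stay as the last step left them, time stands still between calls to the robot, and variables do not carry over. Pictures are saved under pics/ and viewed, and the job is handed in when it is done.

```bash
mkdir -p pics; ls; python3 - <<'E'
from plant import monitor, optics, robot
import cv2
s=monitor.read_state(); print({k:s[k] for k in('t','tool_pos','orientation','force','opening')}, robot.tip_extent)
for n in("scene","top"):
    c=optics.read_camera(n); cv2.imwrite(f"pics/{n}0.png",c["image"]); print({k:v for k,v in c.items() if k!="image"})
E
```

```text
pics
{'t': 0.0, 'tool_pos': array([ 0.201535  , -0.56454529,  0.22560516]), 'orientation': array([-0.35247234,  2.03720461, -2.03346216]), 'force': array([-1.29038715,  0.36529988,  0.28658063]), 'opening': 0.09302602013690214} 0.008
{'fx': 383.09176196756994, 'fy': 383.09176196756994, 'cx': 317.91048928377245, 'cy': 200.01757364827606, 'rvec': array([ 2.43772393,  0.78823913, -0.25363269]), 'tvec': array([-0.39477833, -0.27097484,  1.05839399])}
{'fx': 364.2938389346514, 'fy': 364.2938389346514, 'cx': 325.20121468540145, 'cy': 200.35173161312153, 'rvec': array([ 2.18071197, -2.1124361 ,  0.20226737]), 'tvec': array([-0.11525561,  0.5482254 ,  0.77721409])}
```

View pics/scene0.png

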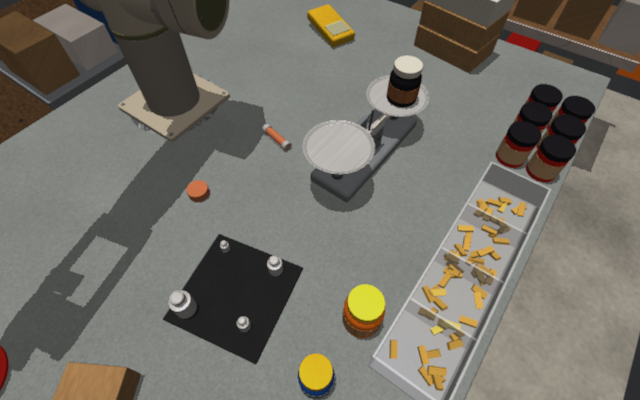

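View pics/top0.png

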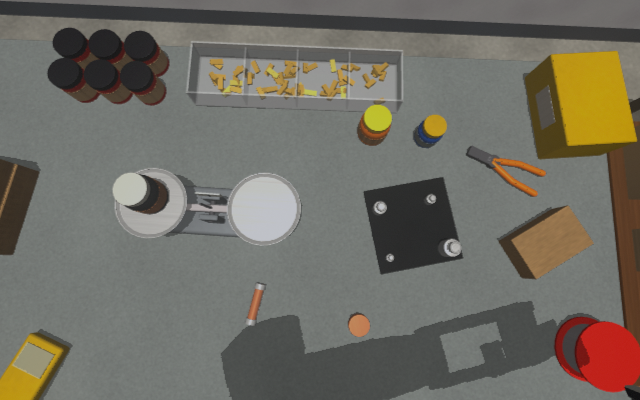

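```bash
cat > h.py <<'E'
import numpy as np, cv2
from plant import monitor, optics, robot
def P(c): return cv2.Rodrigues(c["rvec"])[0], c["tvec"].reshape(3), np.array([[c["fx"],0,c["cx"]],[0,c["fy"],c["cy"]],[0,0,1]])
def proj(c,X): return cv2.projectPoints(np.array(X,float).reshape(-1,3),c["rvec"],c["tvec"],P(c)[2],None)[0].reshape(-1,2)
def back(c,u,v,z):
    R,t,K=P(c); d=R.T@np.linalg.inv(K)@[u,v,1]; o=-R.T@t
    return o+d*(z-o[2])/d[2]
def tri(c1,p1,c2,p2):
    a=[]; 
    for c in(c1,c2):
        R,t,K=P(c); a.append(K@np.c_[R,t])
    X=cv2.triangulatePoints(a[0],a[1],np.array(p1,float).reshape(2,1),np.array(p2,float).reshape(2,1)); return (X[:3]/X[3]).ravel()
def crop(im,x0,y0,w,h,s): return cv2.resize(im[y0:y0+h,x0:x0+w],None,fx=s,fy=s,interpolation=cv2.INTER_CUBIC)
E
python3 - <<'E'
from h import *
a=optics.read_camera("scene");b=optics.read_camera("top")
for c in(a,b):
    R,t,K=P(c); print(-R.T@t, proj(c,[[0,0,0],[.2,-.565,.227]]).round())
print('L',back(a,182,304,.03),back(b,452,248,.06)); print('M',back(b,380,207,.048))
print('pan',back(b,264,209,.126),'jar pan',back(b,150,203,.096))
i=crop(a["image"],155,220,150,140,4); cv2.imwrite("pics/s1.png",i)
i=crop(b["image"],360,170,110,110,5); cv2.imwrite("pics/t1.png",i)
i=crop(b["image"],105,150,210,110,3.8); cv2.imwrite("pics/t2.png",i)
E
```

```text
[ 0.80604292 -0.42933643  0.71794163] [[175. 102.]
 [-78. 253.]]
[ 0.41694125 -0.08013395  0.85885693] [[271. 457.]
 [606. 403.]]
L [ 0.45867956 -0.38521145  0.03      ] [ 0.45281342 -0.37907089  0.06      ]
M [ 0.54035362 -0.22195028  0.048     ]
pan [0.51649639 0.02719296 0.126     ] jar pan [0.52530694 0.26984513 0.096     ]
```

```bash
ls pics
```

```text
s1.png
scene0.png
t1.png
t2.png
top0.png
```

View pics/s1.png

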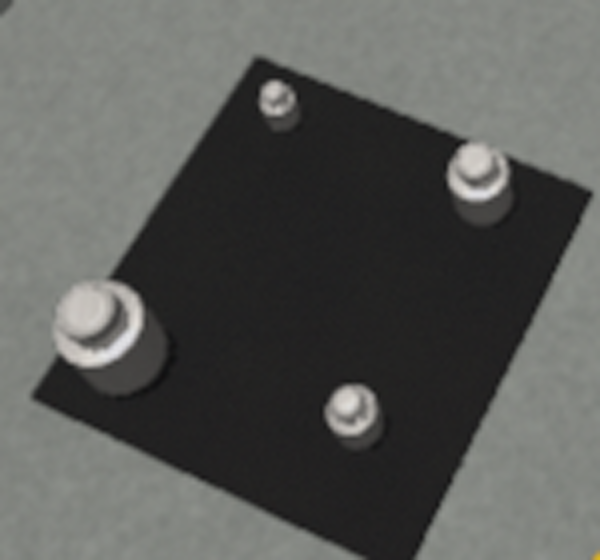

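View pics/t1.png

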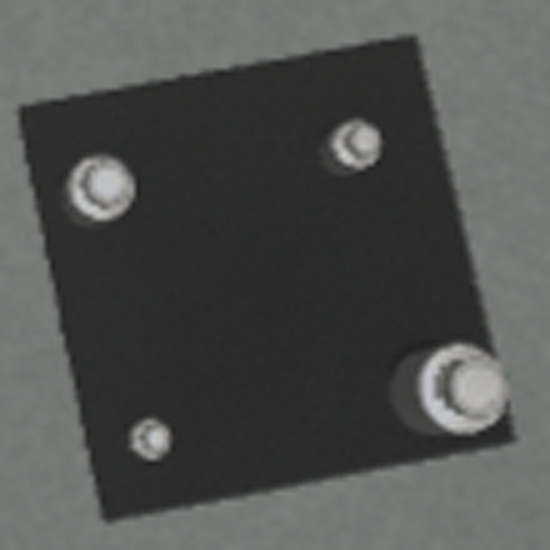

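View pics/t2.png

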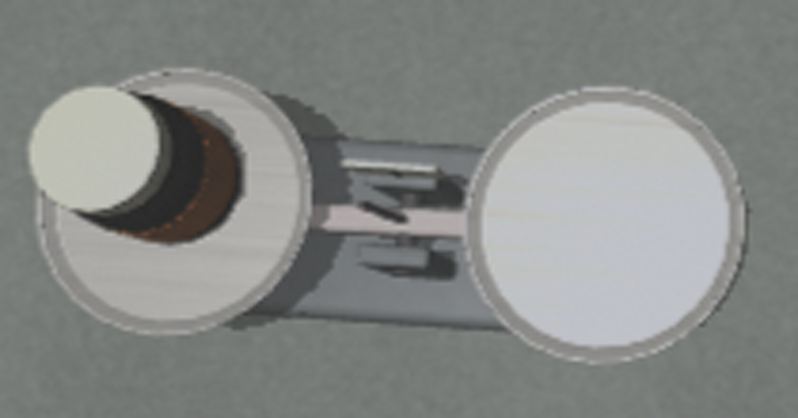

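```bash
python3 - <<'E'
from h import *
a=optics.read_camera("scene");b=optics.read_camera("top")
h=-.38
for n,z,p,q in(("Lk",.066,(177,297),(455.4,247)),("Lb",.046,(179.75,301),(452.4,248)),("Mk",.050,(273.5,260.2),(381.2,206.8)),("Mb",.034,(274.5,263.75),(380.2,207.6))):
    p=np.array(p)+h;q=np.array(q)+h
    print(n,back(a,*p,z)[:2].round(4),back(b,*q,z)[:2].round(4),tri(a,p,b,q).round(4))
print('pan',back(b,264.1,208.6,.129), back(b,107.5-1+42,203,.101))
s=monitor.read_state();R=cv2.Rodrigues(s["orientation"])[0];print(R.round(3))
# rim ellipse in scene for pan
print(back(a,339,146.5,.129), s['t'])
E
```

```text
Lk [ 0.4592 -0.3839] [ 0.4557 -0.3836] [ 0.4565 -0.3842  0.0622]
Lb [ 0.4582 -0.3847] [ 0.4543 -0.3844] [ 0.4552 -0.3851  0.0416]
Mk [ 0.5456 -0.2247] [ 0.5414 -0.2234] [ 0.5429 -0.2237  0.0446]
Mb [ 0.5458 -0.2245] [ 0.542 -0.224] [ 0.5434 -0.2239  0.0296]
pan [0.51690802 0.02659933 0.129     ] [0.52449253 0.27063003 0.101     ]
[[-0.942 -0.     0.336]
 [-0.336  0.001 -0.942]
 [-0.    -1.    -0.001]]
[0.5229599  0.02708126 0.129     ] 0.3
```

```bash
python3 -m inch '[[[0,-30,0,0,-0.175,0],[0,-30,0,0,-0.175,0],[0,0,0,0,-0.175,0],[0,0,0,0,-0.175,0],[0,0,0,0,-0.175,0],[0,0,0,0,-0.175,0],[0,0,0,0,-0.177,0],[0,0,0,0,0,0]]]' 65 20; python3 - <<'E'
from h import *
s=monitor.read_state();print(s['tool_pos'],cv2.Rodrigues(s["orientation"])[0].round(3),s['q'].round(2),s['force'])
E
```

```text
t: 1.3
tool_pos: [0.2017, -0.565, 0.2866]
orientation: [-1.208, 1.211, -1.211]
force: [-0.0, 0.6, -0.1]
opening: 0.065
[ 0.20167293 -0.56504692  0.28655496] [[-0.002 -0.     1.   ]
 [-1.     0.    -0.002]
 [-0.    -1.    -0.   ]] [-1.31  0.11  1.4  -0.    1.63 -1.31] [-0.03681397  0.59653395 -0.09970044]
```

```bash
python3 -m inch '[[[-36,0,51,0,0,0],[-36,0,51,0,0,0],[-36,40,51,0,0,0],[-36,60,51,0,0,0],[-37,60,51,0,0,0],[0,0,0,0,0,0],[0,0,0,0,0,0]]]'; python3 - <<'E'
from h import *
a=optics.read_camera("scene");b=optics.read_camera("top")
cv2.imwrite("pics/s3.png",np.vstack([crop(a["image"],100,180,200,150,3),]));cv2.imwrite("pics/t3.png",crop(b["image"],360,150,200,140,3.5))
E
```

```text
t: 2.17
tool_pos: [0.4203, -0.4107, 0.1671]
orientation: [-1.208, 1.211, -1.212]
force: [-0.7, -0.9, 1.4]
opening: 0.0648
```

View pics/s3.png

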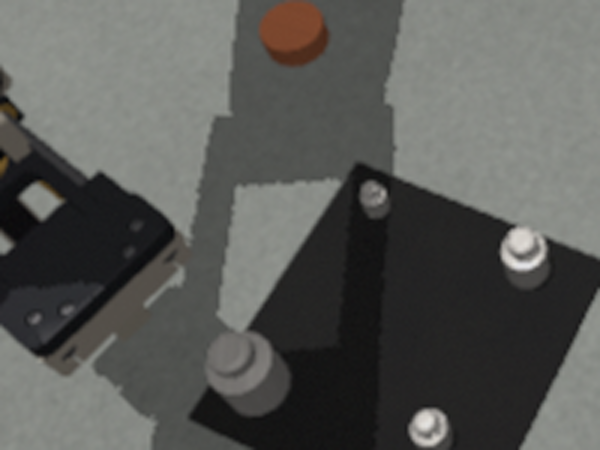

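View pics/t3.png

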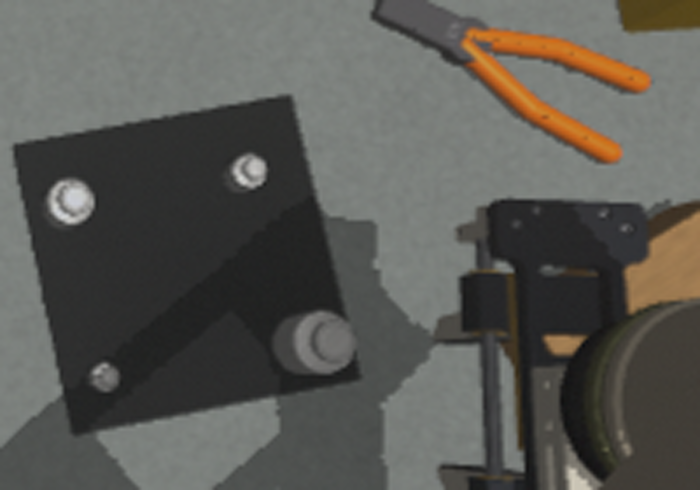

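```bash
python3 -m inch '[[[-14,10,19,0,0,0],[-13,10,18,0,0,0],[0,13,0,0,0,0],[0,14,0,0,0,0],[0,0,0,0,0,0]]]'; python3 - <<'E'
from h import *
a=optics.read_camera("scene");b=optics.read_camera("top")
cv2.imwrite("pics/s4.png",np.vstack([crop(a["image"],100,210,170,130,4),]));cv2.imwrite("pics/t4.png",crop(b["image"],380,170,180,130,4))
E
```

```text
t: 2.9
tool_pos: [0.4559, -0.3829, 0.1174]
orientation: [-1.209, 1.213, -1.208]
force: [0.1, 0.6, 0.8]
opening: 0.0648
```

View pics/s4.png

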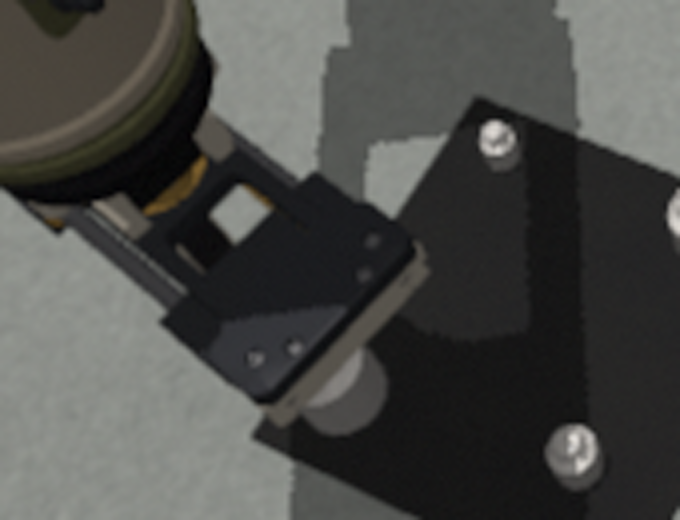

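View pics/t4.png

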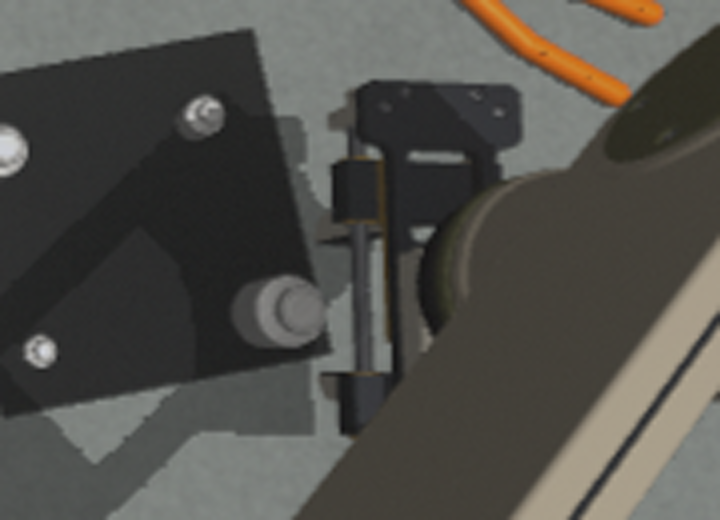

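```bash
python3 - <<'E'
from h import *
b=optics.read_camera("top")
p=monitor.read_state()['tool_pos']
for dx in(-.05,-.0325,0,.0325,.05):
  for dz in(-.008,.06): print(dx,dz,((proj(b,p+[dx,0,dz])[0]-[380,170])*4).round())
E
```

```text
-0.05 -0.008 [338. 399.]
-0.05 0.06 [397. 403.]
-0.0325 -0.008 [336. 364.]
-0.0325 0.06 [395. 365.]
0 -0.008 [334. 300.]
0 0.06 [393. 294.]
0.0325 -0.008 [332. 237.]
0.0325 0.06 [390. 225.]
0.05 -0.008 [331. 204.]
0.05 0.06 [388. 188.]
```

```bash
python3 -m inch '[[[1,20,1.5,0,0,0],[0,20,0,0,0,0],[0,20,0,0,0,0],[0,20,0,0,0,0],[0,12,0,0,0,0],[0,6,0,0,0,0],[0,0,0,0,0,0]]]'; python3 -m inch '[[[0,0,0,0,0,0],[0,0,0,0,0,0],[0,0,0,0,0,0],[0,0,0,0,0,0],[0,0,0,0,0,0],[0,0,0,0,0,0]]]' 30 25
```

```text
t: 3.92
tool_pos: [0.4588, -0.3844, 0.0213]
orientation: [-1.209, 1.21, -1.21]
force: [0.5, -0.6, 0.5]
opening: 0.0652
t: 4.68
tool_pos: [0.4588, -0.3847, 0.022]
orientation: [-1.209, 1.21, -1.21]
force: [-2.8, 1.3, 6.5]
opening: 0.0391
```

```bash
python3 -m inch '[[[0,-10,0,0,0,0],[0,-25,0,0,0,0],[0,-35,0,0,0,0],[0,-35,0,0,0,0],[0,-35,0,0,0,0],[0,-30,0,0,0,0],[0,-10,0,0,0,0],[0,0,0,0,0,0]]]' 30 40; python3 -m inch '[[[-20,0,6,0,0,0],[-40,0,8,0,0,0],[-40,0,8,0,0,0],[-40,0,8,0,0,0],[-40,0,8,0,0,0],[-40,0,8,0,0,0],[-20,0,6,0,0,0],[0,0,0,0,0,0]]]'
```

```text
t: 5.68
tool_pos: [0.4589, -0.3843, 0.2013]
orientation: [-1.209, 1.21, -1.21]
force: [0.4, 1.2, -5.2]
opening: 0.0392
t: 6.68
tool_pos: [0.5105, -0.1417, 0.1998]
orientation: [-1.211, 1.21, -1.205]
force: [-0.7, -0.5, -4.1]
opening: 0.0391
```

```bash
python3 -m inch '[[[-20,0,2,0,0,0],[-40,0,3,0,0,0],[-40,0,3,0,0,0],[-40,0,1,0,0,0],[-30,0,0,0,0,0],[-19,0,0,0,0,0],[0,0,0,0,0,0],[0,0,0,0,0,0]]]'; python3 - <<'E'
from h import *
a=optics.read_camera("scene");b=optics.read_camera("top")
cv2.imwrite("pics/s5.png",np.vstack([crop(a["image"],250,60,200,150,4),]));cv2.imwrite("pics/t5.png",crop(b["image"],160,130,200,130,4))
E
```

```text
t: 7.68
tool_pos: [0.5202, 0.0438, 0.2013]
orientation: [-1.209, 1.21, -1.21]
force: [-0.1, 0.5, -5.0]
opening: 0.0394
```

View pics/s5.png

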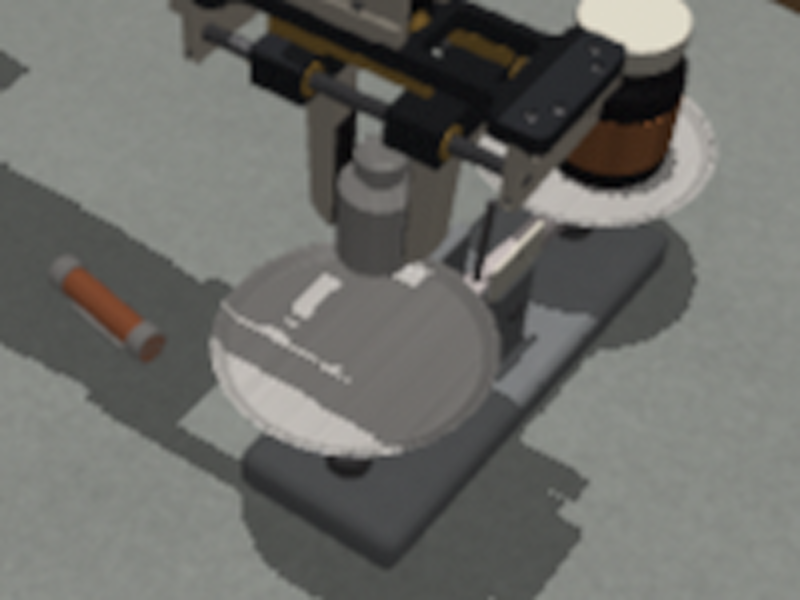

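View pics/t5.png

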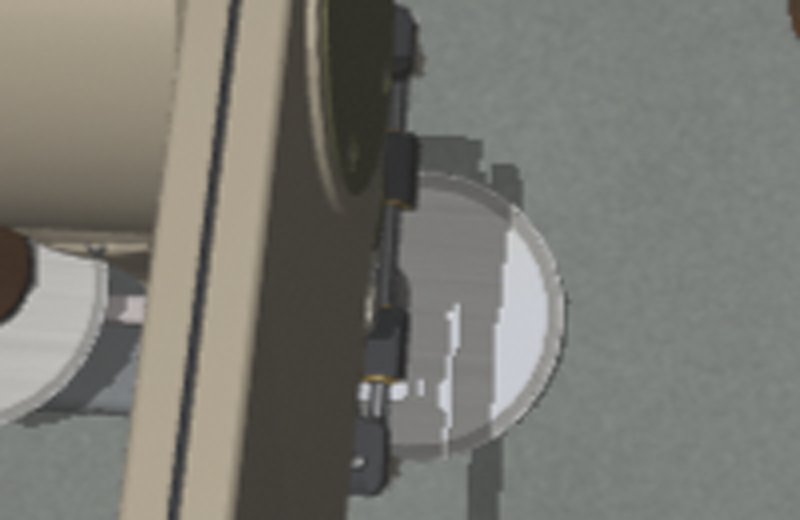

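```bash
python3 -m inch '[[[0,15,0,0,0,0],[0,20,0,0,0,0],[0,10,0,0,0,0],[0,5,0,0,0,0],[0,3,0,0,0,0],[0,2,0,0,0,0],[0,0,0,0,0,0]]]'; python3 -m inch '[[[0,1.5,0,0,0,0],[0,1.5,0,0,0,0],[0,0,0,0,0,0]]]'
```

```text
t: 8.65
tool_pos: [0.5204, 0.0445, 0.1468]
orientation: [-1.208, 1.209, -1.21]
force: [-0.3, -0.2, -4.1]
opening: 0.0392
t: 9.02
tool_pos: [0.5201, 0.0445, 0.1433]
orientation: [-1.209, 1.21, -1.21]
force: [-0.2, 1.5, -5.4]
opening: 0.0391
```

```bash
python3 -m inch '[[[0,1,0,0,0,0],[0,0,0,0,0,0]]]'; python3 -m inch '[[[0,1,0,0,0,0],[0,0,0,0,0,0]]]';python3 -m inch '[[[0,1,0,0,0,0],[0,0,0,0,0,0]]]'
```

```text
t: 9.28
tool_pos: [0.5203, 0.0445, 0.1425]
orientation: [-1.209, 1.21, -1.21]
force: [0.5, 0.2, -5.6]
opening: 0.0388
t: 9.52
tool_pos: [0.5204, 0.0445, 0.1421]
orientation: [-1.209, 1.21, -1.21]
force: [-3.3, -0.0, 1.0]
opening: 0.0392
t: 9.78
tool_pos: [0.5204, 0.0445, 0.1407]
orientation: [-1.208, 1.21, -1.21]
force: [-2.6, 0.6, 1.8]
opening: 0.0391
```

```bash
python3 -m inch '[[[0,0,0,0,0,0],[0,0,0,0,0,0],[0,0,0,0,0,0],[0,0,0,0,0,0]]]' 54; python3 -m inch '[[[0,-5,0,0,0,0],[0,-15,0,0,0,0],[0,-30,0,0,0,0],[0,-30,0,0,0,0],[0,-20,0,0,0,0],[0,0,0,0,0,0]]]'; python3 -m inch '[[[30,0,0,0,0,0],[40,0,0,0,0,0],[40,0,0,0,0,0],[40,0,0,0,0,0],[40,0,0,0,0,0],[40,0,0,0,0,0],[30,0,0,0,0,0],[0,0,0,0,0,0]]]'; python3 - <<'E'
from h import *
a=optics.read_camera("scene");b=optics.read_camera("top")
cv2.imwrite("pics/s6.png",crop(a["image"],230,60,220,160,3.6));cv2.imwrite("pics/t6.png",crop(b["image"],110,140,340,150,2.3))
E
```

```text
t: 10.28
tool_pos: [0.5204, 0.0445, 0.1405]
orientation: [-1.209, 1.21, -1.21]
force: [-0.2, -0.1, 0.4]
opening: 0.0536
t: 11.02
tool_pos: [0.5214, 0.0445, 0.2429]
orientation: [-1.206, 1.207, -1.212]
force: [0.4, -0.6, 0.0]
opening: 0.0538
t: 12.02
tool_pos: [0.519, -0.217, 0.2386]
orientation: [-1.209, 1.214, -1.21]
force: [-0.2, 0.3, -0.4]
opening: 0.054
```

View pics/s6.png

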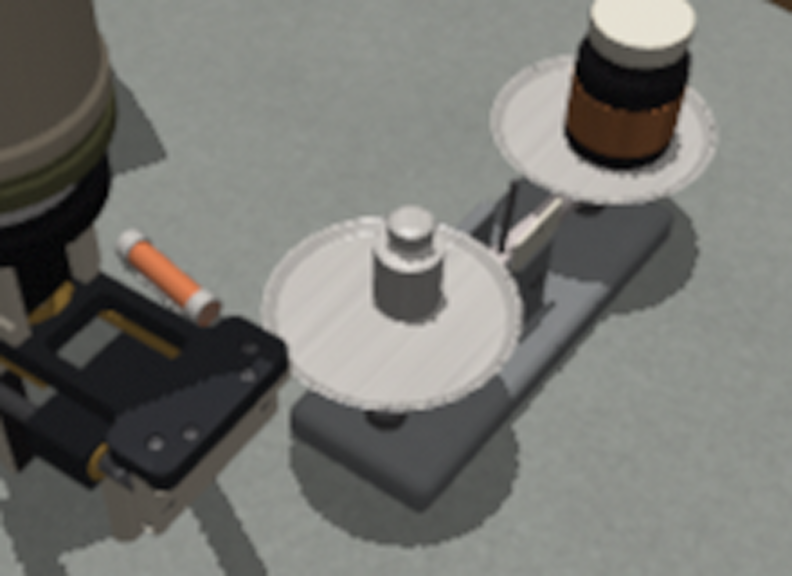

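View pics/t6.png

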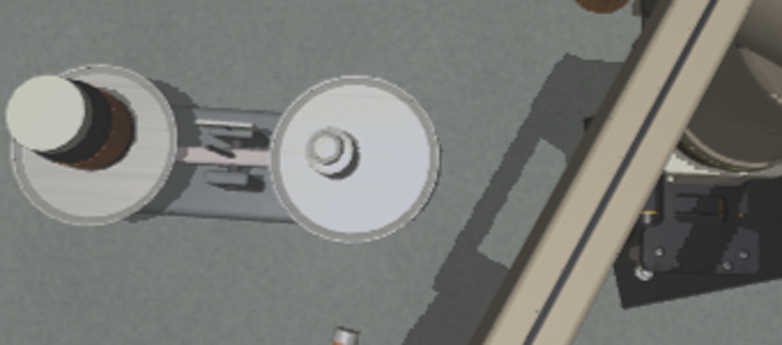

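```bash
python3 -m inch '[[[3,20,9,0,0,0],[4,35,9,0,0,0],[0,35,7,0,0,0],[0,35,0,0,0,0],[0,20,0,0,0,0],[0,0,0,0,0,0]]]'
```

```text
t: 12.88
tool_pos: [0.5437, -0.2212, 0.093]
orientation: [-1.21, 1.213, -1.206]
force: [-0.3, 0.6, -0.4]
opening: 0.0542
```

```bash
python3 -m inch '[[[3,15,0.5,0,0,0],[0,20,0,0,0,0],[0,20,0,0,0,0],[0,12,0,0,0,0],[0,5,0,0,0,0],[0,0,0,0,0,0],[0,0,0,0,0,0]]]'
```

```text
t: 13.75
tool_pos: [0.5461, -0.2258, 0.0243]
orientation: [-1.208, 1.209, -1.211]
force: [0.6, 0.0, 0.6]
opening: 0.0539
```

```bash
python3 -m inch '[[[0,0,0,0,0,0],[0,0,0,0,0,0],[0,0,0,0,0,0],[0,0,0,0,0,0],[0,0,0,0,0,0],[0,0,0,0,0,0]]]' 20 25
```

```text
t: 14.5
tool_pos: [0.5456, -0.2256, 0.0238]
orientation: [-1.209, 1.21, -1.21]
force: [-1.7, 0.2, 4.4]
opening: 0.029
```

```bash
python3 -m inch '[[[0,-10,0,0,0,0],[0,-25,0,0,0,0],[0,-35,0,0,0,0],[0,-35,0,0,0,0],[0,-35,0,0,0,0],[0,-25,0,0,0,0],[0,-10,0,0,0,0],[0,0,0,0,0,0]]]' 20 35; python3 -m inch '[[[-15,0,-3,0,0,0],[-30,0,-5,0,0,0],[-40,0,-5,0,0,0],[-40,0,-5,0,0,0],[-40,0,-5,0,0,0],[-30,0,-2,0,0,0],[-15,0,0,0,0,0],[0,0,0,0,0,0]]]'
```

```text
t: 15.5
tool_pos: [0.5456, -0.2256, 0.1987]
orientation: [-1.208, 1.209, -1.21]
force: [0.2, -1.0, -2.1]
opening: 0.0291
t: 16.5
tool_pos: [0.5202, -0.0146, 0.1977]
orientation: [-1.21, 1.209, -1.208]
force: [0.3, -0.4, -2.2]
opening: 0.0289
```

```bash
python3 -m inch '[[[-11,10,0,0,0,0],[0,15,0,0,0,0],[0,10,0,0,0,0],[0,5,0,0,0,0],[0,3,0,0,0,0],[0,2,0,0,0,0],[0,0,0,0,0,0]]]'; python3 - <<'E'
from h import *
a=optics.read_camera("scene");b=optics.read_camera("top")
cv2.imwrite("pics/s7.png",crop(a["image"],250,60,200,150,4))
E
```

```text
t: 17.38
tool_pos: [0.5209, -0.0046, 0.1537]
orientation: [-1.208, 1.21, -1.21]
force: [-0.2, 0.6, -1.9]
opening: 0.0292
```

View pics/s7.png

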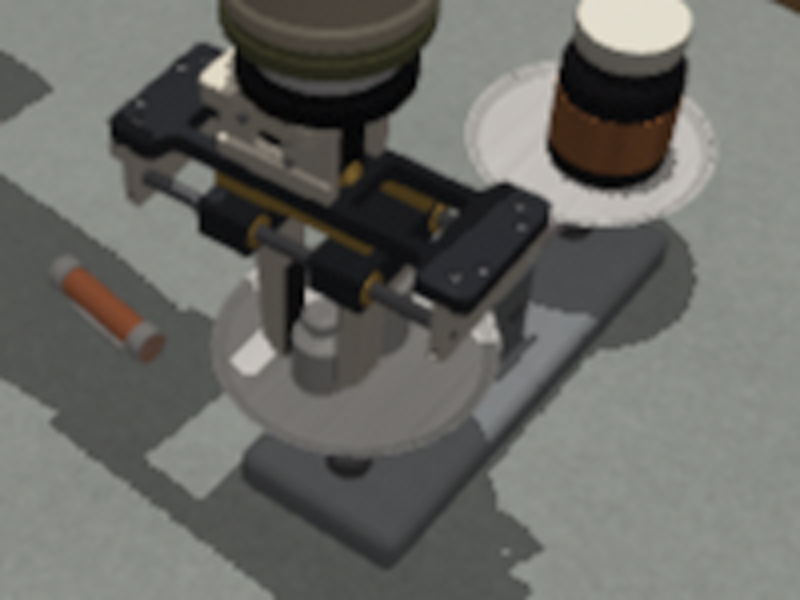

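```bash
python3 -m inch '[[[0,3,0,0,0,0],[0,3,0,0,0,0],[0,2,0,0,0,0],[0,2,0,0,0,0],[0,2,0,0,0,0],[0,0,0,0,0,0]]]'; python3 -m inch '[[[0,2,0,0,0,0],[0,2,0,0,0,0],[0,1,0,0,0,0],[0,0,0,0,0,0]]]';  python3 -m inch '[[[0,2,0,0,0,0],[0,2,0,0,0,0],[0,1,0,0,0,0],[0,0,0,0,0,0]]]'
```

```text
t: 18.23
tool_pos: [0.5207, -0.0045, 0.1414]
orientation: [-1.209, 1.21, -1.21]
force: [-1.8, 0.7, -0.7]
opening: 0.0289
t: 18.73
tool_pos: [0.5208, -0.0045, 0.1365]
orientation: [-1.209, 1.21, -1.21]
force: [-0.4, 0.1, 0.2]
opening: 0.0292
t: 19.23
tool_pos: [0.5207, -0.0045, 0.1314]
orientation: [-1.209, 1.21, -1.21]
force: [0.5, -0.5, -0.5]
opening: 0.0291
```

```bash
python3 -m inch '[[[0,2,0,0,0,0],[0,0,0,0,0,0],[0,0,0,0,0,0]]]'; python3 -m inch '[[[0,0,0,0,0,0],[0,0,0,0,0,0],[0,0,0,0,0,0],[0,0,0,0,0,0]]]' 44; python3 -m inch '[[[0,-3,0,0,0,0],[0,-10,0,0,0,0],[0,-20,0,0,0,0],[0,-30,0,0,0,0],[0,-30,0,0,0,0],[0,-10,0,0,0,0],[0,0,0,0,0,0]]]'; python3 -m inch '[[[20,0,0,0,0,0],[40,0,0,0,0,0],[40,0,0,0,0,0],[40,0,0,0,0,0],[40,0,0,0,0,0],[30,0,0,0,0,0],[0,0,0,0,0,0],[0,0,0,0,0,0]]]'; python3 - <<'E'
from h import *
a=optics.read_camera("scene");b=optics.read_camera("top")
cv2.imwrite("pics/s8.png",crop(a["image"],230,60,220,160,3.6));cv2.imwrite("pics/t8.png",crop(b["image"],105,150,210,110,3.8))
E
```

```text
t: 19.6
tool_pos: [0.5206, -0.0045, 0.1295]
orientation: [-1.209, 1.21, -1.21]
force: [-0.8, 0.6, 0.2]
opening: 0.0292
t: 20.1
tool_pos: [0.5207, -0.0045, 0.1295]
orientation: [-1.209, 1.21, -1.21]
force: [-0.4, 0.1, 0.8]
opening: 0.0439
t: 20.98
tool_pos: [0.5211, -0.0045, 0.2331]
orientation: [-1.208, 1.209, -1.211]
force: [0.6, -0.6, -0.9]
opening: 0.0437
t: 21.98
tool_pos: [0.52, -0.2138, 0.2311]
orientation: [-1.209, 1.212, -1.208]
force: [-0.8, 0.1, -0.5]
opening: 0.0442
```

View pics/s8.png

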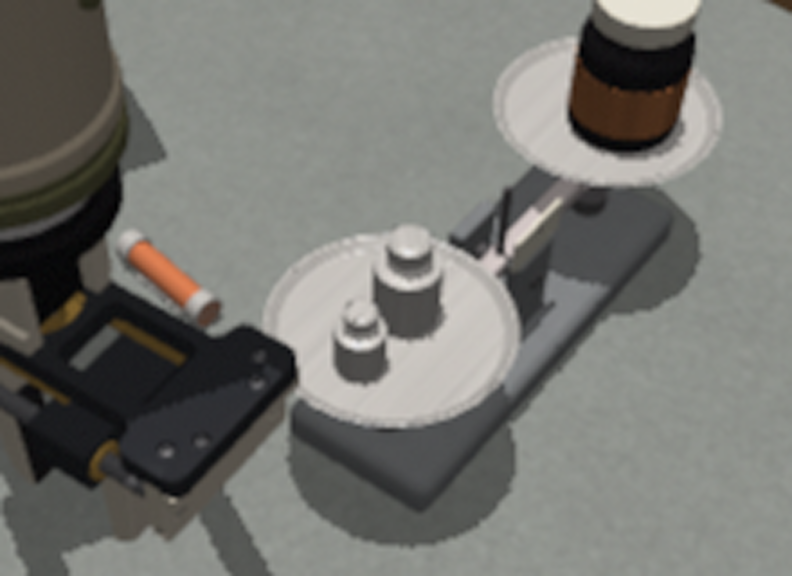

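View pics/t8.png

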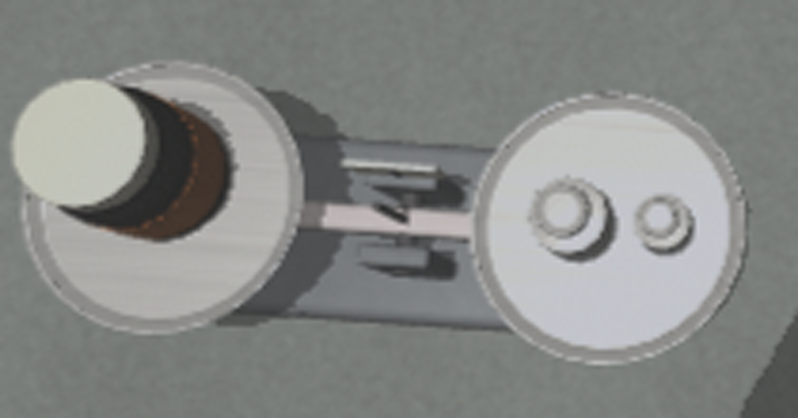

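```bash
python3 -m inch '[[[0,0,0,0,0,0],[0,0,0,0,0,0],[0,0,0,0,0,0],[0,0,0,0,0,0],[0,0,0,0,0,0],[0,0,0,0,0,0],[0,0,0,0,0,0],[0,0,0,0,0,0]]]'; python3 - <<'E'
from h import *
a=optics.read_camera("scene");b=optics.read_camera("top")
old=cv2.imread("pics/t8.png"); print(np.abs(crop(b["image"],105,150,210,110,3.8).astype(int)-old).max())
im=a["image"].copy(); im=cv2.resize(im[60:220,230:450],None,fx=3.6,fy=3.6)
th=np.linspace(0,2*np.pi,200)
for beta,col in((0,(0,255,0)),(.12,(0,0,255))):
  for cx,cy,s in((.5215,.027,-1),(.529,.267,1)):
    z=.115+s*.12*np.sin(beta); X=np.c_[cx+.075*np.cos(th),cy+.075*np.sin(th),0*th+z]
    cv2.polylines(im,[((proj(a,X)-[230,60])*3.6).round().astype(int)],True,col,1)
cv2.imwrite("pics/s9.png",im)
E
```

```text
t: 23.08
tool_pos: [0.5205, -0.2145, 0.2325]
orientation: [-1.209, 1.21, -1.21]
force: [0.1, 0.2, 0.1]
opening: 0.0439
30
```

View pics/s9.png

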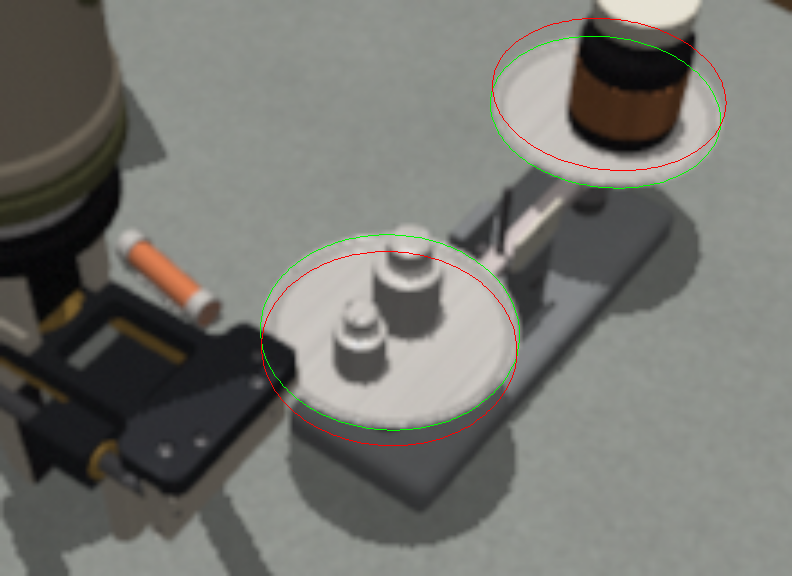

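```bash
python3 -c "
from plant import robot; print(robot.close_job())"
```

```text
the job is handed in; nothing more can be done
None
```

I placed the 500 g and 200 g weights on the empty pan and the beam came level, so the jar of staples checks out at 700 g. I handed the job in at about 23 s of the 54 s allowed; it reported no verdict.

- **Placing:** I set the 500 g weight down until the wrist force showed the pan carrying it. The 200 g weight I rode down with the pan, about 12 mm to near balance height, before opening the fingers. Neither weight was dropped.
- **Level:** In the last scene picture, both pan rims matched the outlines I projected for a level beam, and were clearly off those for the 0.12 rad stop. This is a judgement by eye, since I had no direct reading of the beam angle.
- **Weights and jar:** In those pictures, both weights stand upright, about 47 mm apart and inside the pan's flat floor. The jar is still alone on its pan.
- **Arm:** It was well clear, with the wrist force near zero.
- **Settling:** Two top views taken just over a second apart differed by at most 30 grey levels. I put that down to noise or the arm's shadow and did not trace it further.
- **Calibration:** The two cameras disagreed by about 4 mm in x. I corrected for this by comparing the gripper's position in the top view with the reported tool position.

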